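# Vent the cap of a sterilising bottle

## Robot

A 6-joint arm with a two-finger parallel gripper is mounted at the origin on a cart in front of the work surface, level with it; the furniture and walls round the work are solid. World frame = base frame: x ahead of the robot, y to its left, z up, the work surface at z = 0. Lengths are in mm, angles in degrees, forces in N, time in s.
With the tool pointing down it reaches from about 300 to 850 mm from the base axis. Payload 4.2 kg.
Tool frame: the origin (TCP) lies at the very end of the fingers, on their centre line; the grasp point (between the pads) lies 19 mm behind it; z points along the fingers, y is the line along which they close (so a half turn about z gives the same grasp; the last joint's range is limited). The gripper opens to 91 mm and grips with 3 to 60 N. Pads are 32 mm wide; open, the fingers measure 118 mm over their backs; the gripper's body (76 mm by 178 mm) begins 60 mm behind the grasp point.
Start: joints at [-77.349, 18.312, 89.639, -0, 72.044, -1.146], TCP at [137.128, -558.426, 213.976] pointing down, gripper open.
Joint ranges: [-177.97, 177.97], [-48.28, 115.42], [12.27, 149.76], [-77.06, 257.06], [2.81, 150.46], [-146.56, 146.56]. Speed limits (degrees/s): [147.25, 147.25, 180, 180, 180, 180].

## Interface

Orientations are given as [roll, pitch, yaw] about the fixed x, y, z axes, in that order (R = Rz(yaw) Ry(pitch) Rx(roll)).
In Python, from workcell import env, eyes gives the robot as it stands.
- The arm moves only by the tool send_rows, never from a script. Its argument "targets" is text: rows parted by semicolons, each of 7 numbers parted by spaces: the shift along the tool's x, y, z in m, then the turn, a rotation vector about the tool's x, y, z in degrees, then the opening in per cent of the stroke, from 0 (shut) to 100 (fully open). A call has 1 to 12 rows; each row is the pose to reach, as a shift and turn from the pose commanded when the call began, along the tool's axes at that moment; what a row does not reach only later rows make up. A row lasts 1/12 s, in which the tool goes at most 41.7 mm and 7.16 degrees, less where a joint would pass 70% of its speed; a pose out of reach is approached as far as the arm can. A call with a gripper value outside its range is refused whole. The fingers move at their own pace and stop on an object; "grip_force" is the grip in N (left out, the last holds). Time passes only in rows, so rows that repeat a pose let the fingers close. It gives the time, the measured TCP pose, the force, the opening and the grip force at its end, in the units of the state.
- env.state(): the state, without advancing time (a new reading comes with each control period).
- eyes.grab_frame(name): name is "scene" or "top"; returns a dict with "image" (400x640x3 uint8, blue, green, red), "fovy" (degrees; the focal length in pixels is half the picture's height over the tangent of half this angle, whatever the lens; pixels are square), "cx", "cy" (the principal point, pixels), "D" ([k1, k2, p1, p2, k3] as OpenCV has them; the pictures are not rectified), "eye" and "attitude" of the camera in the world. Camera axes: x right, y up, looking along -z (the intrinsics and any distortion apply to the point x, -y, -z); pixel columns grow to the right and rows downward; lengths in mm; the calibration is good to about 2 mm. A picture is of the moment at which its call begins. There is no depth.
- env.job_done(): hands the job in; it is judged then, once.
The state is a dict: "time_s": time; "qpos": joint angles; "qvel": joint speeds; "effort": joint torques, N m; "ee_pos": TCP position; "ee_rot": TCP orientation; "force": force on the tool from outside, world axes, zero at the start; "torque": the same for the moment, N m; "gripper_width": finger opening in mm; "gripper_force": force on a finger pad.
Only numpy, scipy, OpenCV 4.12 (cv2) and the standard library are available. Lean on these libraries where they do the work, as an engineer would, in place of code of your own. Each camera call takes 0.05 s, during which the arm holds its last target. There are 200 camera calls.

## Task

This small square bottle goes into the steriliser next. Push it along the table, without lifting or tipping it, fully home into the open side of the aluminium bottle stop, which keeps it from turning; only then screw its cap down clockwise until it bottoms out, and back it off a quarter turn so that steam can escape. Finish while still gripping the cap at that quarter turn and keep it there, with the bottle still in the stop, so that I can tape it; leave the other things on the table where they stand.

Things in the scene. Friction and masses are not known exactly. Their poses are not given: they have to be found in the camera images.
- bottle: Small square clear glass bottle, loose, 62 x 62 mm, corners rounded 7 mm, about 0.3 kg, its cap started on the thread. Origin at the centre of its underside, z up, x and y square to its faces. Flat faces to 60 mm high, low shoulder to 68 mm, short round neck. Blank white patch on its -x face. Starts 140 to 170 mm in front of the stop's pocket, up to 25 mm to one side, turned up to 0.3 rad.
- cap: Black ribbed screw cap on the bottle's neck, 42 mm across, 28 mm high. Origin on its axis at the lower rim: 74 mm above the bottle's underside when fully down (top then at 102 mm). Rises 4 mm per turn unscrewed, so the hand follows by 1 mm a quarter turn. Turns against 0.12 N m; out of the stop the bottle would turn with it. Grip its upper half from above, fingertips clear of the shoulder.
- cap_turn (a joint): Turn of the cap on the bottle, rad: 0 = bottomed out (hard stop), growing as it is unscrewed (counter-clockwise seen from above). It starts between 2.4 and 4.4. A quarter turn back off the stop is 1.57.
- stop: Low aluminium U-shaped bottle stop screwed to the table, 34 mm high, walls 12 mm thick, slick inside, open towards its -x. Origin on the table at the pocket's centre; x points to the back wall (inner face at 32 mm). Pocket 65 mm wide between side walls that run parallel from x = -10 mm; ahead of that they flare out at 27 degrees to a 100 mm mouth at x = -45 mm. Bottle home: its centre 1 mm past the origin.
- jar: Bystander: round jar with a broad black lid, 61 mm wide, 74 mm high, beside the stop (+y side). Origin at the centre of its underside.
- flask: Bystander: small conical flask, 61 mm wide, 78 mm high, beyond the stop's back wall. Origin at the centre of its underside.
- cylinder: Bystander: slim measuring cylinder with hexagonal foot, 48 mm wide, 136 mm high, on the right. Origin at the centre of its underside.
- pencil: Bystander: green pencil lying beside the stop (-y side), 152 mm long, 8 mm thick. Origin at its middle; it lies along its own y.
- pipette: Bystander: plastic transfer pipette lying at the front right, 152 mm long, 14 mm thick. Origin at its middle; it lies along its own y.
There are look-alikes about, which are no part of the job. What is shaped like the bottle but purple is not meant.

How it is judged:
By the outcome, as a careful person would: the job done as asked, in the order asked, and still so for the second after the job is handed in, while the arm keeps its last pose, push and grip.
It also fails if it takes over 64 s, if anything falls off the work surface, if the arm or the gripper's body presses on something with over 40 N, if the wrist force passes 120 N, or if a joint passes its speed limit or range.

## Working session

There is one attempt and no reset: what is moved stays moved. The work goes in short steps, Python scripts to look and compute and a tool call to move; the robot and the scene stay as the last step left them, time stands still between calls to the robot, and variables do not carry over. Pictures are saved under pics/ and viewed, at most 10 in all, crops included, and the job is handed in when it is done.

Besides the shell and the picture viewer there is one more tool, called after "Request:" in YAML: its name, and indented under it one key for each argument. send_rows: Moves the arm, as the interface text tells. Its arguments: {"type":"object","properties":{"targets":{"type":"string"},"grip_force":{"type":"number"}},"required":["targets"]}

```bash
mkdir -p pics; cat > h.py <<'E'
import numpy as np, cv2
from scipy.spatial.transform import Rotation as R
def K(f):
    h,w=f["image"].shape[:2]; F=h/2/np.tan(np.radians(f["fovy"])/2)
    return np.array([[F,0,f["cx"]],[0,F,f["cy"]],[0,0,1.]])
def att(f):
    a=np.array(f["attitude"],float)
    if a.shape==(3,3): return a
    return R.from_euler('xyz',a,degrees=True).as_matrix()
def plane(f,px,z):
    px=np.array(px,float).reshape(-1,1,2)
    n=cv2.undistortPoints(px,K(f),np.array(f["D"],float)).reshape(-1,2)
    d=np.c_[n[:,0],-n[:,1],-np.ones(len(n))]@att(f).T
    e=np.array(f["eye"],float); t=(z-e[2])/d[:,2]
    return e+t[:,None]*d
def proj(f,P):
    P=np.array(P,float).reshape(-1,3)
    c=(P-np.array(f["eye"],float))@att(f); c[:,1:]*=-1
    return cv2.projectPoints(c.reshape(-1,1,3),np.zeros(3),np.zeros(3),K(f),np.array(f["D"],float))[0].reshape(-1,2)
E
python3 - <<'E'
from workcell import env,eyes
import cv2,numpy as np
for n in("scene","top"):
    f=eyes.grab_frame(n); cv2.imwrite(f"pics/{n}0.png",f["image"])
    print({k:v for k,v in f.items() if k!="image"})
s=env.state();print(s)
E
```

```text
{'fovy': 50.31016112532521, 'cx': 316.1154593909696, 'cy': 204.9926461177609, 'D': array([-0.00296669,  0.        ,  0.        ,  0.        ,  0.        ]), 'eye': array([-109.05434633,  473.48520794,  718.64008096]), 'attitude': array([  54.70473297,    0.52901152, -133.51268535])}
{'fovy': 56.635713751476985, 'cx': 318.87633367675056, 'cy': 202.46520288089908, 'D': array([0.00162931, 0.        , 0.        , 0.        , 0.        ]), 'eye': array([ 376.3097442 , -135.86531844,  948.0661516 ]), 'attitude': array([ 13.34647447,  -0.17391743, -94.01358588])}
{'time_s': 0.1, 'qpos': array([-7.73486152e+01,  1.83467999e+01,  8.96991224e+01, -3.02700275e-04,
        7.20419641e+01, -1.14454400e+00]), 'qvel': array([ 0.05667755, -0.14676919, -0.16098508,  0.12343002,  0.0417867 ,
        0.06190246]), 'effort': array([ 2.25592935e-04, -4.13333237e+01, -2.32509899e+01,  7.27583771e-02,
        4.21717193e-02, -6.72229044e-05]), 'ee_pos': array([ 137.03326257, -557.98000781,  213.21813862]), 'ee_rot': array([-1.79912125e+02, -1.46775494e-03,  1.37960212e+01]), 'force': array([0.57486081, 0.5969515 , 0.56036336]), 'torque': array([ 0.01365677, -0.04253432,  0.00594209]), 'gripper_force': 0.0, 'gripper_width': 91.26129755519388}
```

View pics/scene0.png

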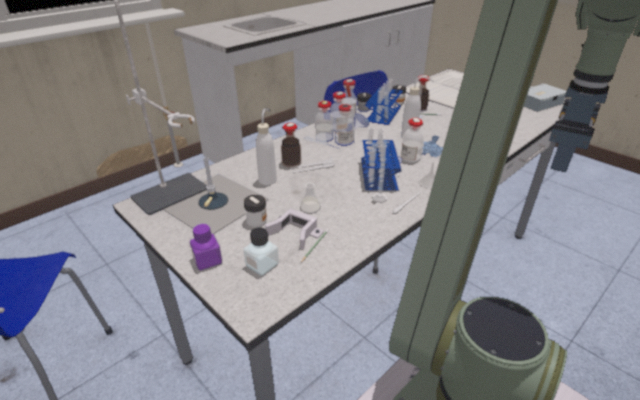

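View pics/top0.png

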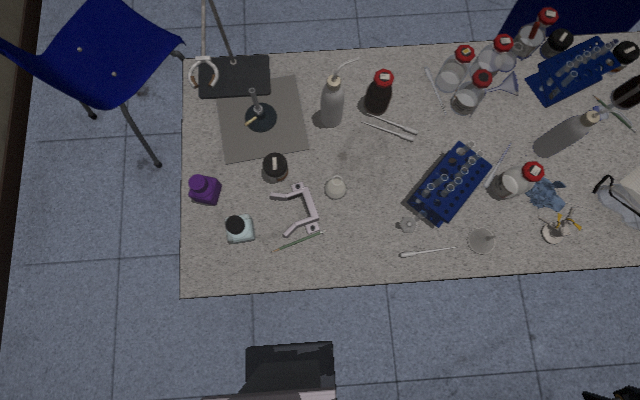

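The bottle candidates in the top view are the clear one with a black cap at (238,228) and the purple look-alike at (204,190). The clear one fits because it is glass with a black cap and stands in front of the stop's open side. The stop is at about (298,210), the jar at (276,167), the flask at (335,187) and the pencil at (299,240). I'll confirm in one enlarged crop.

```bash
python3 - <<'E'
from workcell import env,eyes
from h import *
f=eyes.grab_frame("top"); im=f["image"]
c=cv2.resize(im[145:265,185:345],None,fx=5,fy=5,interpolation=cv2.INTER_CUBIC); cv2.imwrite("pics/crop1.png",c)
for n,p,z in(("cap",(235,224),105),("bot",(242,230),60),("stop",(300,208),34),("jar",(276,165),74),("flask",(335,187),20)): print(n,plane(f,p,z).round(1))
E
```

```text
cap [[538.2  43.7 105. ]]
bot [[531.   36.7  60. ]]
stop [[ 581.4 -105.3   34. ]]
jar [[685.6 -53.7  74. ]]
flask [[ 634.  -198.7   20. ]]
```

View pics/crop1.png

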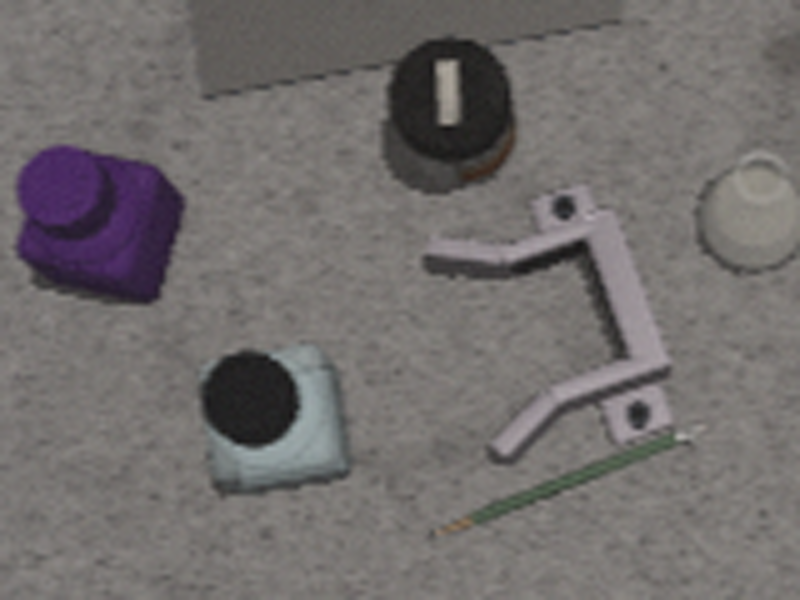

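The crop confirms the clear bottle: cap circle at about crop (250,398) and body at (275,420), with a U-stop that opens to the left. Next I'll measure the poses.

```bash
python3 - <<'E'
from workcell import env,eyes
from h import *
f=eyes.grab_frame("top"); g=lambda *p:np.array(p,float)/5+[185,145]-0.4
# stop outer back corners at z=34
a,b=plane(f,[g(610,211),g(668,362)],34)[:,:2]
print("back corners",a,b,np.linalg.norm(a-b)); d=b-a
t=np.degrees(np.arctan2(d[1],d[0])); print("stop yaw",t+90, t+270)
ti=plane(f,[g(428,242),g(497,452)],34)[:,:2]; print("tips",ti.round(1))
im=f["image"]; gray=im.max(2)
def blob(m,c):
    n,l,s,ce=cv2.connectedComponentsWithStats(m.astype(np.uint8)); k=l[int(c[1]),int(c[0])]; return (l==k)&(k>0),ce[k],s[k]
m,c,s=blob(gray<60,(235,224)); print("cap",c,s,plane(f,c,103).round(1))
m,c,s=blob(gray<60,(272,168)); print("jar",c,s,plane(f,c,74).round(1))
e=plane(f,[g(218,490),g(345,472)],0)[:,:2]; d=e[1]-e[0]; print("bottle front edge",e,np.degrees(np.arctan2(d[1],d[0])))
# body mask: bluish-lighter pixels
hsv=cv2.cvtColor(im,cv2.COLOR_BGR2HSV).astype(int); r=im.astype(int)
m=((r[:,:,0]-r[:,:,2]>4)&(gray>90)); m[:, :222]=0; m[:,260:]=0; m[:210]=0; m[250:]=0
ys,xs=np.nonzero(m); print(len(xs)); h=cv2.convexHull(np.c_[xs,ys].astype(np.int32)); print(h.reshape(-1,2).tolist(), cv2.minAreaRect(h))
E
```

```text
back corners [ 635.67503439 -125.38460297] [ 555.19162124 -149.49773801] 84.01799256338147
stop yaw -73.32158516109621 106.67841483890379
tips [[625.7 -31.9]
 [515.8 -61.8]]
cap [234.54044118 224.34558824] [226 215  19  19 272] [[537.9  45.2 103. ]]
jar [320.84537837 207.0641241 ] [     0      0    640    400 226857] [[ 571.3 -157.    74. ]]
bottle front edge [[511.31765439  84.24124546]
 [516.0456698   19.21141084]] -85.84160847666598
365
[[254, 238], [250, 239], [234, 242], [228, 240], [227, 234], [226, 218], [238, 215], [244, 214], [247, 214], [248, 215], [251, 220], [252, 225], [254, 237]] ((239.2432403564453, 227.95945739746094), (25.975040435791016, 26.13943862915039), 80.53767395019531)
```

The stop's origin is at about (583.5,-94.7) with yaw -74°. The bottle is at about (538,45) with yaw about -86°, which agrees with the stated ranges. I'll go above the bottle with tool yaw 94.

```bash
cat > go.py <<'E'
import sys; from workcell import env; from h import *
s=env.state(); x,y,z,yaw=map(float,sys.argv[1:5])
Rm=R.from_euler('xyz',s["ee_rot"],degrees=True); T=R.from_euler('xyz',[180,0,yaw],degrees=True)
print("shift m",(Rm.inv().apply(np.array([x,y,z])-s["ee_pos"])/1000).round(4),"turn",(Rm.inv()*T).as_rotvec(degrees=True).round(2))
print(s["time_s"],s["ee_pos"].round(1),s["ee_rot"].round(2),"q",s["qpos"].round(1),"F",s["force"].round(1),"M",s["torque"].round(3),s["gripper_width"],s["gripper_force"])
E
python3 go.py 538 45 214 94
```

```text
shift m [ 0.5332 -0.4901 -0.    ] turn [-5.00e-02 -4.00e-02 -8.02e+01]
0.2 [ 137.1 -558.1  213.5] [-179.94   -0.     13.8 ] q [-77.3  18.3  89.7  -0.   72.   -1.1] F [-0.1  0.6 -0.2] M [-0.047 -0.02  -0.01 ] 90.95594937888168 0.0
```

Request:
send_rows:
  targets: "0.533 -0.490 0 0 0 -80.2 100;0.533 -0.490 0 0 0 -80.2 100;0.533 -0.490 0 0 0 -80.2 100;0.533 -0.490 0 0 0 -80.2 100;0.533 -0.490 0 0 0 -80.2 100;0.533 -0.490 0 0 0 -80.2 100;0.533 -0.490 0 0 0 -80.2 100;0.533 -0.490 0 0 0 -80.2 100;0.533 -0.490 0 0 0 -80.2 100;0.533 -0.490 0 0 0 -80.2 100;0.533 -0.490 0 0 0 -80.2 100;0.533 -0.490 0 0 0 -80.2 100"

```text
time_s: 1.2
ee_pos: [414.5, -140.1, 214.1]
ee_rot: [180.0, 0.0, 94.3]
force: [0.1, -1.2, 0.6]
gripper_width: 91.0
gripper_force: 0.0
```

```bash
python3 go.py 538 45 214 94
```

```text
shift m [1.754e-01 1.369e-01 1.000e-04] turn [0.02 0.03 0.27]
1.2 [ 414.5 -140.1  214.1] [1.7998e+02 3.0000e-02 9.4270e+01] q [-20.2   5.8 106.2  -0.   68.  -24.4] F [ 0.1 -1.2  0.6] M [-0.03  -0.13  -0.069] 90.95033772482915 0.0
```

Request:
send_rows:
  targets: "0.175 0.137 0 0 0 0 100;0.175 0.137 0 0 0 0 100;0.175 0.137 0 0 0 0 100;0.175 0.137 0 0 0 0 100;0.175 0.137 0 0 0 0 100;0.175 0.137 0 0 0 0 100;0.175 0.137 0 0 0 0 100;0.175 0.137 0 0 0 0 100;0.175 0.137 0 0 0 0 100"

```text
time_s: 1.95
ee_pos: [537.4, 41.0, 213.7]
ee_rot: [-179.9, 0.0, 94.0]
force: [0.5, -0.0, 0.4]
gripper_width: 91.2
gripper_force: 0.0
```

```bash
python3 go.py 538 45 40 94; python3 - <<'E'
from workcell import eyes
from h import *
for n in("scene","top"):
    f=eyes.grab_frame(n); u=proj(f,[538,45,60])[0].astype(int); print(n,u)
    c=f["image"][max(u[1]-60,0):u[1]+60,max(u[0]-60,0):u[0]+60]; cv2.imwrite(f"pics/{n}1.png",cv2.resize(c,(390,390),interpolation=cv2.INTER_CUBIC))
cv2.imwrite("pics/both1.png",np.hstack([cv2.imread("pics/scene1.png"),cv2.imread("pics/top1.png")]))
E
```

```text
shift m [0.0041 0.0011 0.1737] turn [-0.08  0.04 -0.04]
1.95 [537.4  41.  213.7] [-1.7992e+02  4.0000e-02  9.3960e+01] q [ 3.2 15.1 94.3 -0.  70.7 -0.8] F [ 0.5 -0.   0.4] M [-0.044 -0.114  0.021] 91.19208599849343 0.0
scene [261 246]
top [238 227]
```

View pics/both1.png

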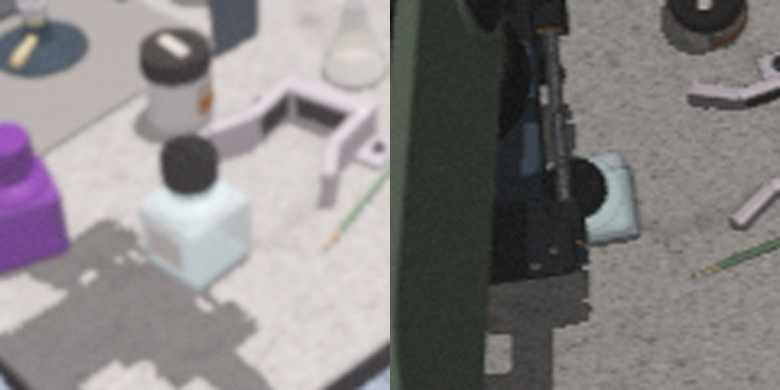

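The scene crop shows the clear bottle with its white patch facing away from the stop and centred at crop (195,200), as predicted. In the top crop the gripper is over it. Now I'll descend.

Request:
send_rows:
  targets: "0.004 0.001 0.03 0 0 0 100;0.004 0.001 0.06 0 0 0 100;0.004 0.001 0.09 0 0 0 100;0.004 0.001 0.12 0 0 0 100;0.004 0.001 0.145 0 0 0 100;0.004 0.001 0.165 0 0 0 100;0.004 0.001 0.174 0 0 0 100;0.004 0.001 0.174 0 0 0 100;0.004 0.001 0.174 0 0 0 100"

```text
time_s: 2.8
ee_pos: [539.3, 45.5, 40.6]
ee_rot: [180.0, 0.0, 93.9]
force: [1.4, 0.9, -0.2]
gripper_width: 90.7
gripper_force: 0.0
```

```bash
python3 go.py 538 45 40 94
```

```text
shift m [-0.0004 -0.0014  0.0005] turn [ 0.03  0.01 -0.06]
2.8 [539.3  45.5  40.6] [1.7997e+02 1.0000e-02 9.3940e+01] q [  3.6  25.  107.5  -0.   47.5  -0.3] F [ 1.4  0.9 -0.2] M [-0.046 -0.049 -0.065] 90.72818183664263 0.0
```

Close gently.

Request:
send_rows:
  targets: "0 0 0 0 0 0 80;0 0 0 0 0 0 72;0 0 0 0 0 0 66;0 0 0 0 0 0 60;0 0 0 0 0 0 60;0 0 0 0 0 0 60;0 0 0 0 0 0 60;0 0 0 0 0 0 60"
  grip_force: 12

```text
time_s: 3.47
ee_pos: [539.7, 46.2, 40.7]
ee_rot: [179.9, 0.0, 94.0]
force: [-0.4, -0.1, 5.6]
gripper_width: 63.0
gripper_force: 11.8
```

```bash
python3 go.py 540 37.4 40 106
```

```text
shift m [-0.0088 -0.0004  0.0007] turn [  0.09   0.02 -12.  ]
3.4667 [539.7  46.2  40.7] [1.799e+02 1.000e-02 9.400e+01] q [  3.7  25.  107.4  -0.   47.4  -0.3] F [-0.4 -0.1  5.6] M [-0.139 -0.1   -0.008] 63.04494676993108 11.790775805711746
```

```bash
python3 go.py 557.3 -3.4 40.7 106
```

```text
shift m [-0.0507  0.0141 -0.    ] turn [  0.09   0.02 -12.  ]
3.4667 [539.7  46.2  40.7] [1.799e+02 1.000e-02 9.400e+01] q [  3.7  25.  107.4  -0.   47.4  -0.3] F [-0.4 -0.1  5.6] M [-0.139 -0.1   -0.008] 63.04494676993108 11.790775805711746
```

Request:
send_rows:
  targets: "-0.005 0.0015 0 0 0 -1.2 60;-0.010 0.003 0 0 0 -2.4 60;-0.015 0.0045 0 0 0 -3.6 60;-0.020 0.006 0 0 0 -4.8 60;-0.025 0.007 0 0 0 -6 60;-0.030 0.0085 0 0 0 -7.2 60;-0.035 0.010 0 0 0 -8.4 60;-0.040 0.011 0 0 0 -9.6 60;-0.045 0.0125 0 0 0 -10.8 60;-0.0505 0.014 0 0 0 -12 60;-0.0505 0.014 0 0 0 -12 60;-0.0505 0.014 0 0 0 -12 60"

```text
time_s: 4.47
ee_pos: [556.7, -2.8, 40.6]
ee_rot: [180.0, -0.0, 106.0]
force: [-1.2, 2.6, 6.6]
gripper_width: 61.8
gripper_force: 12.0
```

```bash
python3 go.py 571 -52 40.7 106; python3 - <<'E'
from workcell import eyes
from h import *
for n in("scene","top"):
    f=eyes.grab_frame(n); u=proj(f,[571,-50,40])[0].astype(int); print(n,u)
    c=f["image"][max(u[1]-60,0):u[1]+60,max(u[0]-60,0):u[0]+60]; cv2.imwrite(f"pics/{n}2.png",cv2.resize(c,(390,390),interpolation=cv2.INTER_CUBIC))
cv2.imwrite("pics/both2.png",np.hstack([cv2.imread("pics/scene2.png"),cv2.imread("pics/top2.png")]))
E
```

```text
shift m [-0.0513  0.0002 -0.0002] turn [ 0.03 -0.05 -0.03]
4.4667 [556.7  -2.8  40.6] [ 1.7997e+02 -5.0000e-02  1.0597e+02] q [-1.500e+00  2.620e+01  1.054e+02  1.000e-01  4.850e+01 -1.750e+01] F [-1.2  2.6  6.6] M [0.234 0.075 0.015] 61.82711882309593 11.998517364263535
scene [283 228]
top [278 213]
```

View pics/both2.png

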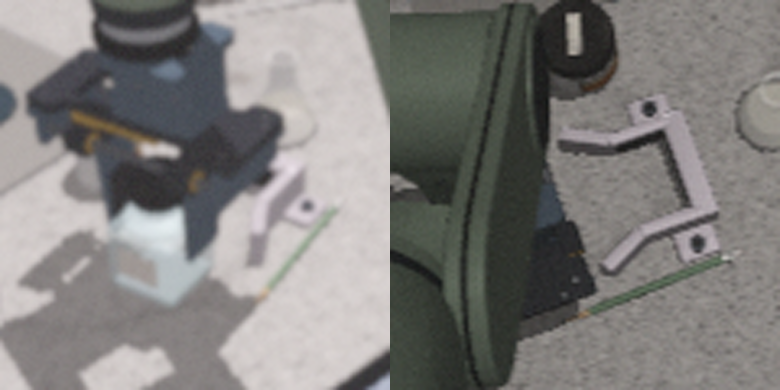

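The bottle is square in the fingers (61.8 mm) and moves with them, and the stop is straight ahead. Push on.

Request:
send_rows:
  targets: "-0.006 0 0 0 0 0 60;-0.012 0 0 0 0 0 60;-0.018 0 0 0 0 0 60;-0.024 0 0 0 0 0 60;-0.030 0 0 0 0 0 60;-0.036 0 0 0 0 0 60;-0.042 0 0 0 0 0 60;-0.047 0 0 0 0 0 60;-0.052 0 0 0 0 0 60;-0.055 0 0 0 0 0 60;-0.055 0 0 0 0 0 60;-0.055 0 0 0 0 0 60"

```text
time_s: 5.57
ee_pos: [571.8, -55.3, 40.6]
ee_rot: [180.0, -0.1, 106.0]
force: [-1.2, 2.1, 6.3]
gripper_width: 62.0
gripper_force: 12.0
```

```bash
python3 go.py 583.5 -94.7 40.7 106; python3 - <<'E'
from workcell import eyes
from h import *
f=eyes.grab_frame("scene"); u=proj(f,[575,-70,30])[0].astype(int)
c=f["image"][u[1]-55:u[1]+45,u[0]-50:u[0]+50]; cv2.imwrite("pics/s3.png",cv2.resize(c,(500,500),interpolation=cv2.INTER_CUBIC))
E
```

```text
shift m [-0.041   0.0004 -0.0002] turn [ 0.04 -0.07 -0.05]
5.5667 [571.8 -55.3  40.6] [ 1.7996e+02 -7.0000e-02  1.0595e+02] q [-6.700e+00  2.750e+01  1.029e+02  1.000e-01  4.960e+01 -2.270e+01] F [-1.2  2.1  6.3] M [ 0.382  0.005 -0.043] 61.96493994956478 11.998272389173508
```

View pics/s3.png

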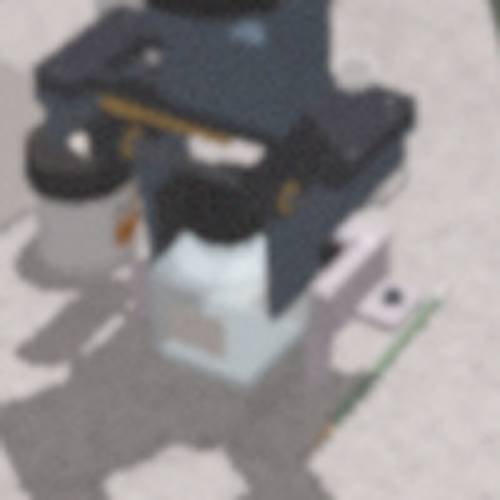

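The bottle is between the flares and not touching anything yet. I'll continue slowly while watching the force.

Request:
send_rows:
  targets: "-0.003 0 0 0 0 0 60;-0.006 0 0 0 0 0 60;-0.009 0 0 0 0 0 60;-0.012 0 0 0 0 0 60;-0.015 0 0 0 0 0 60;-0.018 0 0 0 0 0 60;-0.021 0 0 0 0 0 60;-0.024 0 0 0 0 0 60;-0.024 0 0 0 0 0 60"

```text
time_s: 6.37
ee_pos: [578.4, -78.2, 40.6]
ee_rot: [180.0, -0.1, 105.9]
force: [-0.3, 3.7, 7.1]
gripper_width: 61.7
gripper_force: 12.0
```

```bash
python3 go.py 583.5 -94.7 40.7 106
```

```text
shift m [-0.0173  0.0004 -0.0001] turn [ 0.03 -0.11 -0.06]
6.3667 [578.4 -78.2  40.6] [ 1.7997e+02 -1.1000e-01  1.0594e+02] q [-8.900e+00  2.810e+01  1.016e+02  1.000e-01  5.030e+01 -2.490e+01] F [-0.3  3.7  7.1] M [ 0.6    0.068 -0.029] 61.71579250831831 11.998819559812546
```

Request:
send_rows:
  targets: "-0.003 0 0 0 0 0 60;-0.006 0 0 0 0 0 60;-0.009 0 0 0 0 0 60;-0.012 0 0 0 0 0 60;-0.014 0 0 0 0 0 60;-0.016 0 0 0 0 0 60;-0.016 0 0 0 0 0 60"

```text
time_s: 6.95
ee_pos: [582.7, -93.3, 40.6]
ee_rot: [180.0, -0.1, 105.9]
force: [-1.4, 3.7, 6.9]
gripper_width: 62.1
gripper_force: 12.0
```

```bash
python3 go.py 583.5 -94.7 40.7 106
```

```text
shift m [-0.0015  0.0004 -0.0001] turn [ 0.03 -0.12 -0.06]
6.95 [582.7 -93.3  40.6] [ 1.7997e+02 -1.2000e-01  1.0594e+02] q [-10.3  28.6 100.7   0.2  50.7 -26.3] F [-1.4  3.7  6.9] M [ 0.71   0.126 -0.009] 62.062975681577434 11.99854239821434
```

Not at the wall yet, so continue in 1 mm steps.

Request:
send_rows:
  targets: "-0.001 0 0 0 0 0 60;-0.002 0 0 0 0 0 60;-0.003 0 0 0 0 0 60;-0.004 0 0 0 0 0 60;-0.005 0 0 0 0 0 60;-0.006 0 0 0 0 0 60;-0.006 0 0 0 0 0 60"

```text
time_s: 7.53
ee_pos: [583.4, -95.5, 40.3]
ee_rot: [-180.0, -0.5, 105.8]
force: [-2.0, 15.3, 7.2]
gripper_width: 61.3
gripper_force: 12.0
```

```bash
python3 go.py 583.5 -94.7 40.7 106
```

```text
shift m [ 0.0007  0.0003 -0.0004] turn [-0.   -0.49 -0.16]
7.5333 [583.4 -95.5  40.3] [-180.     -0.49  105.84] q [-10.7  28.8 100.4   0.6  51.  -26.8] F [-2.  15.3  7.2] M [2.624 0.204 0.015] 61.33023833332199 12.000559866428375
```

Contact came at the predicted home, TCP (583.4,-95.5) against (583.8,-95.7), with 15 N along the push. I'll relax most of the push, open and rise.

Request:
send_rows:
  targets: "0.001 0 0 0 0 0 60;0.002 0 0 0 0 0 60;0.002 0 0 0 0 0 60;0.002 0 0 0 0 0 100;0.002 0 0 0 0 0 100;0.002 0 0 0 0 0 100;0.002 0 0 0 0 0 100;0.002 0 0 0 0 0 100;0.002 0 -0.030 0 0 0 100;0.002 0 -0.060 0 0 0 100;0.002 0 -0.095 0 0 0 100;0.002 0 -0.095 0 0 0 100"

```text
time_s: 8.53
ee_pos: [588.0, -99.5, 141.8]
ee_rot: [179.3, 0.3, 106.0]
force: [1.3, -0.1, 0.4]
gripper_width: 91.3
gripper_force: 0.0
```

```bash
python3 go.py 583.6 -96 135 218
```

```text
shift m [ 0.0046 -0.0034  0.0067] turn [ 1.0000e-01  8.8000e-01 -1.1202e+02]
8.5333 [588.  -99.5 141.8] [179.34   0.35 105.98] q [-10.7  22.8  93.6  -0.   62.8 -26.7] F [ 1.3 -0.1  0.4] M [ 0.034 -0.18  -0.052] 91.2904123587399 0.0
```

Request:
send_rows:
  targets: "0 0 0 0 0 -112 100;0 0 0 0 0 -112 100;0 0 0 0 0 -112 100;0 0 0 0 0 -112 100;0 0 0 0 0 -112 100;0 0 0 0 0 -112 100;0 0 0 0 0 -112 100;0 0 0 0 0 -112 100;0 0 0 0 0 -112 100;0 0 0 0 0 -112 100;0 0 0 0 0 -112 100;0 0 0 0 0 -112 100"

```text
time_s: 9.53
ee_pos: [583.6, -98.6, 134.4]
ee_rot: [180.0, -0.0, -167.7]
force: [0.3, -0.3, -0.7]
gripper_width: 91.1
gripper_force: 0.0
```

Request:
send_rows:
  targets: "0 0 0 0 0 -26 100;0 0 0 0 0 -26 100;0 0 0 0 0 -26 100;0 0 0 0 0 -26 100;0 0 0 0 0 -26 100;0 0 0 0 0 -26 100;0 0 0 0 0 -26 100;0 0 0 0 0 -26 100"

```text
time_s: 10.2
ee_pos: [583.8, -98.5, 134.8]
ee_rot: [180.0, -0.0, -142.1]
force: [0.2, -0.3, 0.1]
gripper_width: 91.4
gripper_force: 0.0
```

```bash
python3 go.py 583.6 -96 91 218; python3 - <<'E'
from workcell import eyes
from h import *
o=[]
for n in("scene","top"):
    f=eyes.grab_frame(n); u=proj(f,[583,-96,70])[0].astype(int)
    p=[proj(f,[583.6,-96,102])[0],proj(f,[584.1,-97.4,34])[0]]; print(n,u,p)
    c=f["image"][u[1]-50:u[1]+50,u[0]-50:u[0]+50]; o.append(cv2.resize(c,(390,390),interpolation=cv2.INTER_CUBIC))
cv2.imwrite("pics/both4.png",np.hstack(o))
E
```

```text
shift m [-0.0014  0.0021  0.0438] turn [ 0.   -0.01 -0.13]
10.2 [583.8 -98.5 134.8] [ 1.8000e+02 -1.0000e-02 -1.4213e+02] q [ -10.7   23.2   94.1   -0.    62.7 -138.5] F [ 0.2 -0.3  0.1] M [ 0.108 -0.126  0.042] 91.3754244137132 0.0
scene [293 210] [array([293.30364596, 199.88238991]), array([294.61161151, 220.74617497])]
top [295 204] [array([294.62890882, 201.09339199]), array([296.80361833, 207.18234525])]
```

View pics/both4.png

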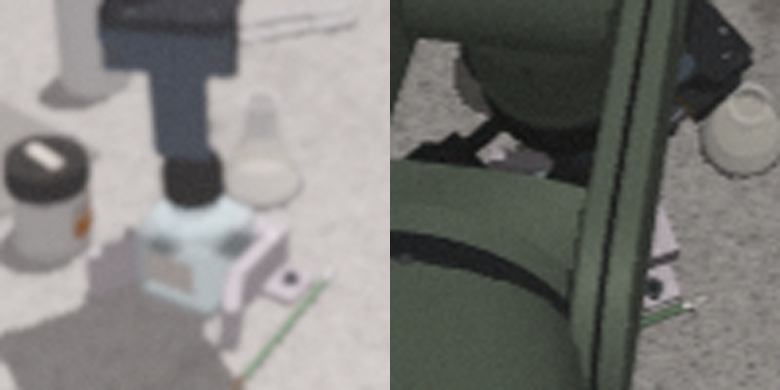

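The bottle stands in the stop, with the cap at scene crop (192,178) just below the fingers. I'll measure the cap's edge columns more precisely.

```bash
python3 - <<'E'
from workcell import eyes
from h import *
fs=[eyes.grab_frame("scene") for _ in range(4)]; f=fs[0]
im=np.mean([x["image"] for x in fs],0).max(2)
for r in range(198,212,2):
    row=im[r,275:315]; d=np.nonzero(row<85)[0]; 
    def edge(i,s): a,b=row[i],row[i+s]; return i+s*(85-a)/(b-a)
    l,h=edge(d[0],-1)+275,edge(d[-1],1)+275
    print(r,round(l,1),round(h,1),round((l+h)/2,2))
for z in(102,90,78): print(z,proj(f,[583.6,-96,z])[0].round(1),proj(f,[585.6,-94,z])[0].round(1))
E
```

```text
Traceback (most recent call last):
IndexError: index 0 is out of bounds for axis 0 with size 0
```

```bash
python3 - <<'E'
from workcell import eyes
from h import *
fs=[eyes.grab_frame("scene") for _ in range(3)]; f=fs[0]
im=np.mean([x["image"] for x in fs],0).mean(2)
for r in range(196,212,2): print(r,im[r,278:308].round().astype(int))
for z in(102,90,78): print(z,proj(f,[583.6,-96,z])[0].round(1),proj(f,[585.6,-94,z])[0].round(1))
E
```

```text
196 [200 199 195 178 139  98  83  81  83  82  83  83  82  83  82  83  82  93
 130 166 185 190 190 190 189 186 179 175 177 180]
198 [200 199 196 185 156 110  86  81  81  81  79  82  81  83  82  82  82  85
  94 118 148 175 188 190 186 183 182 182 184 185]
200 [198 196 195 195 188 171 139  94  69  70  70  70  70  73  73  77  76  75
  70  64  83 130 169 183 183 183 185 186 187 191]
202 [195 195 197 198 193 177 139  83  55  54  55  54  56  57  57  56  58  54
  54  56  58  89 139 170 176 185 192 198 201 204]
204 [196 198 199 197 192 173 125  76  55  55  55  53  54  54  55  54  58  55
  56  56  56  81 134 170 183 188 191 193 196 198]
206 [199 202 203 203 198 181 139  82  55  54  54  54  54  55  56  57  54  57
  58  57  57  78 127 167 183 187 188 188 189 191]
208 [200 201 201 199 196 183 149  91  57  56  56  53  54  55  56  57  56  56
  56  57  55  70 115 157 180 187 187 188 189 189]
210 [199 198 197 193 190 186 168 124  79  59  56  57  55  55  56  57  56  56
  55  60  82 132 169 178 176 178 182 183 185 185]
102 [293.3 199.9] [292.2 199.9]
90 [293.5 203.7] [292.4 203.7]
78 [293.7 207.5] [292.6 207.5]
```

```bash
python3 - <<'E'
from workcell import eyes
from h import *
f=eyes.grab_frame("scene"); 
im=cv2.imread("pics/scene0.png").mean(2)
for z in(102,90,78): print(z,proj(f,[537.9,45.2,z])[0].round(1))
u=proj(f,[537.9,45.2,90])[0].astype(int)
for r in range(u[1]-6,u[1]+8,2): print(r,im[r,246:276].round().astype(int))
c=f["image"][175:255,255:345]; cv2.imwrite("pics/s5.png",cv2.resize(c,None,fx=6.6,fy=6.6,interpolation=cv2.INTER_CUBIC))
for P in([583.5,-94.7],):
  o=np.array(P); X=np.array([.276,-.961]);Y=np.array([.961,.276])
  for n,a,b in(("inner back +y",32,32.5),("inner back -y",32,-32.5),("outer back -y",44,-44.5),("mouth -y",-45,-50),("mouth +y",-45,50),("par -y",-10,-32.5)):
    q=proj(f,[*(o+a*X+b*Y),34])[0]; print(n,q.round(1),((q-[255,175])*6.6).round())
E
```

```text
102 [260.  232.3]
90 [260.5 236.3]
78 [260.9 240.3]
230 [171 163 163 159 141 102  74  65  59  62  63  60  57  61  63  62  62  58
  61  70  96 118 126 128 130 129 126 129 126 126]
232 [188 186 183 168 130  81  62  62  61  60  59  62  59  63  62  61  60  62
  59  61  67  92 111 125 128 125 127 127 129 130]
234 [191 192 187 164 107  65  62  61  63  61  61  62  60  62  63  61  59  60
  62  61  61  77 102 130 137 138 145 159 164 172]
236 [193 194 189 168 113  68  54  65  59  61  58  59  59  59  60  62  60  59
  57  57  59  82 129 167 181 184 185 188 189 188]
238 [194 192 189 168 126  74  56  54  60  53  58  54  56  58  57  59  57  55
  57  53  58  91 144 181 186 190 189 188 189 190]
240 [189 188 187 179 149  92  57  56  52  60  56  55  55  57  52  53  54  57
  62  52  62  93 153 186 191 189 188 190 190 189]
242 [191 192 190 184 168 124  77  56  55  58  53  54  54  53  56  52  54  58
  57  66 102 156 193 207 204 200 193 194 193 193]
inner back +y [290.4 211.5] [233. 241.]
inner back -y [310.8 218.6] [368. 288.]
outer back -y [316.9 217.6] [409. 281.]
mouth -y [301.  236.7] [303. 407.]
mouth +y [268.6 224.6] [ 90. 327.]
par -y [302.4 227.1] [313. 344.]
```

View pics/s5.png

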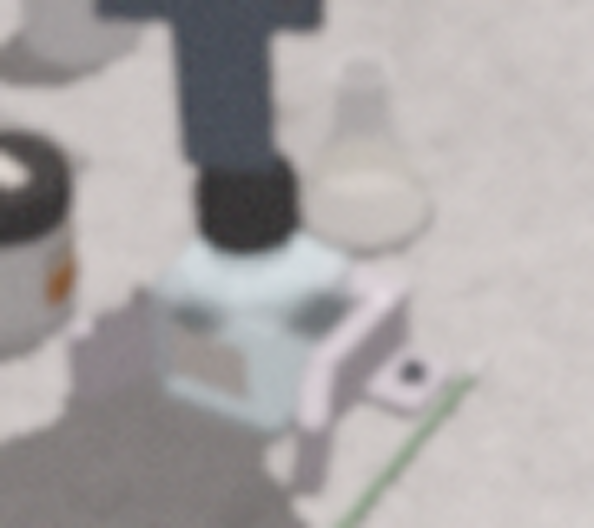

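```bash
python3 - <<'E'
from workcell import eyes
from h import *
f=eyes.grab_frame("scene"); o=np.array([583.5,-94.7]); X=np.array([.276,-.961]);Y=np.array([.961,.276])
for n,a,b,z in(("mouth -y in",-45,-50,0),("mouth out",-50.5,-60.7+10,34),("mouth outer",-39.6,-60.7,34),("outer back -y",44,-44.5,34),("bottle rear -y",-28,-29,0),("bottle rear +y",-28,29,0),("top rear -y",-28,-29,60),("top rear +y",-28,29,60),("5 short rear -y",-33,-29,0),("pencil",0,0,0)):
    q=proj(f,[*(o+a*X+b*Y),z])[0]; print(n,((q-[255,175])*6.6-[11,0]).round())
c=f["image"][175:255,255:345]
E
```

```text
mouth -y in [295. 475.]
mouth out [286. 416.]
mouth outer [324. 408.]
outer back -y [398. 281.]
bottle rear -y [273. 433.]
bottle rear +y [152. 387.]
top rear -y [268. 313.]
top rear +y [143. 268.]
5 short rear -y [266. 440.]
pencil [250. 372.]
```

The bottle's rear corner is predicted at (273,433) for fully home and I see it at (270,436), so it is home. I'll descend over the cap.

Request:
send_rows:
  targets: "-0.0014 0.002 0.010 0 0 0 100;-0.0014 0.002 0.020 0 0 0 100;-0.0014 0.002 0.030 0 0 0 100;-0.0014 0.002 0.038 0 0 0 100;-0.0014 0.002 0.0435 0 0 0 100;-0.0014 0.002 0.0435 0 0 0 100;-0.0014 0.002 0.0435 0 0 0 100"

```text
time_s: 11.33
ee_pos: [583.6, -96.0, 90.9]
ee_rot: [180.0, -0.0, -142.1]
force: [-0.1, 0.4, 0.1]
gripper_width: 90.9
gripper_force: 0.0
```

Request:
send_rows:
  targets: "0 0 0 0 0 0 75;0 0 0 0 0 0 65;0 0 0 0 0 0 55;0 0 0 0 0 0 48;0 0 0 0 0 0 40;0 0 0 0 0 0 40;0 0 0 0 0 0 40;0 0 0 0 0 0 40;0 0 0 0 0 0 40"
  grip_force: 25

```text
time_s: 12.08
ee_pos: [581.8, -93.9, 91.8]
ee_rot: [179.7, -0.0, -142.1]
force: [-4.9, 6.3, 5.9]
gripper_width: 41.5
gripper_force: 25.1
```

```bash
python3 go.py 583.6 -96 91 218
```

```text
shift m [-0.0001 -0.0028  0.0008] turn [ 0.33 -0.05 -0.12]
12.0833 [581.8 -93.9  91.8] [ 1.7967e+02 -5.0000e-02 -1.4212e+02] q [ -10.4   25.4   97.4    0.2   57.4 -138.4] F [-4.9  6.3  5.9] M [1.371 0.838 0.011] 41.464282188614405 25.08726328611374
```

The cap centre lies about 3 mm short along tool +y, and the reaction presses the bottle towards the back wall. I'll re-centre the command.

Request:
send_rows:
  targets: "-0.0005 0.001 0 0 0 0 40;-0.001 0.002 0 0 0 0 40;-0.001 0.0025 0 0 0 0 40;-0.001 0.0025 0 0 0 0 40"

```text
time_s: 12.42
ee_pos: [582.4, -92.9, 91.7]
ee_rot: [179.9, -0.0, -142.1]
force: [-3.1, 2.7, 6.3]
gripper_width: 41.0
gripper_force: 25.1
```

```bash
python3 go.py 581.8 -93.9 91 218
```

```text
shift m [ 0.0011 -0.0004  0.0007] turn [ 0.07 -0.03 -0.06]
12.4167 [582.4 -92.9  91.7] [ 1.7993e+02 -3.0000e-02 -1.4206e+02] q [ -10.2   25.4   97.5    0.    57.2 -138.2] F [-3.1  2.7  6.3] M [0.759 0.677 0.021] 40.985557396546234 25.06736397743225
```

Request:
send_rows:
  targets: "0 0 0.0001 0 0 5 40;0 0 0.0001 0 0 10 40;0 0 0.0002 0 0 15 40;0 0 0.0002 0 0 20 40;0 0 0.0003 0 0 25 40;0 0 0.0003 0 0 30 40;0 0 0.0004 0 0 35 40;0 0 0.0004 0 0 40 40;0 0 0.0005 0 0 45 40;0 0 0.0006 0 0 50 40;0 0 0.0006 0 0 55 40;0 0 0.0007 0 0 60 40"

```text
time_s: 13.42
ee_pos: [582.3, -91.5, 91.1]
ee_rot: [179.8, -0.1, 157.7]
force: [-3.4, 8.3, 7.8]
gripper_width: 41.0
gripper_force: 25.1
```

```bash
python3 go.py 582.4 -92.9 91 158
```

```text
shift m [-0.0006 -0.0013  0.0001] turn [ 0.15 -0.15 -0.35]
13.4167 [582.3 -91.5  91.1] [ 1.7985e+02 -1.5000e-01  1.5765e+02] q [-10.2  25.4  97.6   0.2  57.1 -77.9] F [-3.4  8.3  7.8] M [1.59  0.573 0.073] 41.015895275014636 25.055014193058014
```

Request:
send_rows:
  targets: "0 0.0005 0.0001 0 0 5 40;0 0.001 0.0001 0 0 10 40;0 0.001 0.0002 0 0 15 40;0 0.001 0.0002 0 0 20 40;0 0.001 0.0003 0 0 25 40;0 0.001 0.0003 0 0 30 40;0 0.001 0.0004 0 0 35 40;0 0.001 0.0004 0 0 40 40;0 0.001 0.0005 0 0 45 40;0 0.001 0.0006 0 0 50 40;0 0.001 0.0006 0 0 55 40;0 0.001 0.0007 0 0 60 40"

```text
time_s: 14.42
ee_pos: [583.1, -91.0, 90.4]
ee_rot: [-180.0, -0.1, 97.7]
force: [-2.7, 6.4, 6.7]
gripper_width: 41.2
gripper_force: 25.0
```

```bash
python3 go.py 582.4 -92.9 91 98
```

```text
shift m [-0.0018 -0.0009 -0.0006] turn [-0.02 -0.15 -0.32]
14.4167 [583.1 -91.   90.4] [-1.7998e+02 -1.5000e-01  9.7680e+01] q [-10.1  25.5  97.6   0.2  57.  -17.8] F [-2.7  6.4  6.7] M [1.255 0.688 0.118] 41.23861463470279 24.96053248643875
```

Request:
send_rows:
  targets: "0 0 0 0 0 4 40;0 0 0.0001 0 0 8 40;0 0 0.0001 0 0 12 40;0 0 0.0002 0 0 16 40;0 0 0.0002 0 0 20 40;0 0 0.0003 0 0 24 40;0 0 0.0003 0 0 24 40"

```text
time_s: 15.0
ee_pos: [582.8, -90.4, 90.1]
ee_rot: [-179.9, -0.2, 73.8]
force: [-2.7, 7.1, 6.6]
gripper_width: 41.0
gripper_force: 25.0
```

```bash
python3 go.py 582.4 -92.9 91 74
```

```text
shift m [-0.0025  0.0003 -0.0009] turn [-0.14 -0.18 -0.24]
15.0 [582.8 -90.4  90.1] [-179.86   -0.18   73.76] q [-10.   25.5  97.6   0.2  57.    6.1] F [-2.7  7.1  6.6] M [1.461 0.944 0.03 ] 41.02813862456484 24.95595395565033
```

Request:
send_rows:
  targets: "0 0 0 0 0 4 40;0 0 0.0001 0 0 8 40;0 0 0.0001 0 0 12 40;0 0 0.0002 0 0 16 40;0 0 0.0002 0 0 20 40;0 0 0.0003 0 0 24 40"

```text
time_s: 15.5
ee_pos: [583.0, -89.8, 89.6]
ee_rot: [-179.8, -0.2, 49.7]
force: [-0.5, 10.5, 6.1]
gripper_width: 41.1
gripper_force: 24.9
```

```bash
python3 go.py 582.4 -92.9 91 50
```

```text
shift m [-0.0028  0.0016 -0.0014] turn [-0.23 -0.19 -0.33]
15.5 [583.  -89.8  89.6] [-179.77   -0.18   49.67] q [-10.   25.5  97.6   0.3  57.   30.1] F [-0.5 10.5  6.1] M [2.142 0.685 0.102] 41.09639426164949 24.947167932987213
```

TCP has drifted +y by about 3 mm as it turned. That means the cap axis is near (582.7,-91.3) and the bottle is firmly against the wall. I'll shift the command 1.5 mm to ease the side load and go on.

Request:
send_rows:
  targets: "0.0005 -0.0005 0 0 0 4 40;0.0011 -0.001 0.0001 0 0 8 40;0.0011 -0.001 0.0001 0 0 12 40;0.0011 -0.001 0.0002 0 0 16 40;0.0011 -0.001 0.0002 0 0 20 40;0.0011 -0.001 0.0003 0 0 24 40"

```text
time_s: 16.0
ee_pos: [583.6, -88.7, 89.0]
ee_rot: [-179.8, -0.1, 25.7]
force: [-0.9, 7.4, 2.3]
gripper_width: 41.1
gripper_force: 24.9
```

```bash
python3 go.py 582.4 -92.9 91 26
```

```text
shift m [-0.0029  0.0032 -0.002 ] turn [-0.2  -0.13 -0.32]
16.0 [583.6 -88.7  89. ] [-1.798e+02 -1.300e-01  2.568e+01] q [-9.9 25.5 97.7  0.3 56.8 54.3] F [-0.9  7.4  2.3] M [1.863 0.309 0.105] 41.1275392914783 24.94467794895172
```

```bash
cat > drift.py <<'E'
from workcell import eyes
from h import *
f=eyes.grab_frame("scene")["image"][175:255,255:345]
a=cv2.resize(cv2.imread("pics/s5.png"),(90,80),interpolation=cv2.INTER_AREA)
for n,(r0,r1,c0,c1) in dict(patch_body=(46,66,22,44),stopback=(40,66,46,70),pencil=(52,78,52,74),jar=(15,60,0,12)).items():
    A,B=[cv2.GaussianBlur(cv2.cvtColor(x,cv2.COLOR_BGR2GRAY).astype(np.float32),(0,0),1)[r0:r1,c0:c1] for x in(a,f)]
    print(n,np.round(cv2.phaseCorrelate(A,B,cv2.createHanningWindow(A.shape[::-1],cv2.CV_32F))[0],2))
E
python3 drift.py
```

```text
patch_body [-0.44 -0.16]
stopback [0.04 0.56]
pencil [0.01 0.47]
jar [-0.01  0.68]
```

The bottle has only shifted within the pocket slack, if anything deeper. Continue.

Request:
send_rows:
  targets: "0 0 0 0 0 4 40;0 0 0.0001 0 0 8 40;0 0 0.0001 0 0 12 40;0 0 0.0002 0 0 16 40;0 0 0.0002 0 0 20 40"

```text
time_s: 16.47
ee_pos: [581.9, -89.3, 89.2]
ee_rot: [-179.8, 0.2, 5.9]
force: [-6.6, 7.2, 8.8]
gripper_width: 41.1
gripper_force: 25.1
```

```bash
python3 go.py 582.4 -92.9 91 6
```

```text
shift m [ 0.0001  0.0037 -0.0018] turn [-0.16  0.17 -0.15]
16.4667 [581.9 -89.3  89.2] [-1.7984e+02  1.7000e-01  5.8500e+00] q [-9.9 25.5 97.7  0.1 57.  74.2] F [-6.6  7.2  8.8] M [1.479 1.357 0.684] 41.06321367448713 25.052821934223175
```

Mz jumped from 0.10 to 0.68 N m after 212° (3.7 rad), so the hard stop is reached. I'll press a little further to confirm.

Request:
send_rows:
  targets: "0 0 0 0 0 2 40;0 0 0 0 0 4 40;0 0 0 0 0 4 40"

```text
time_s: 16.72
ee_pos: [581.3, -89.3, 89.1]
ee_rot: [-179.8, 0.3, 2.0]
force: [-6.5, 7.0, 8.0]
gripper_width: 41.1
gripper_force: 25.1
```

```bash
python3 go.py 582.4 -92.9 91 2; python3 drift.py
```

```text
shift m [ 0.001   0.0037 -0.0019] turn [-0.16  0.25 -0.02]
16.7167 [581.3 -89.3  89.1] [-179.84    0.25    1.98] q [-9.9 25.5 97.8  0.1 57.  78. ] F [-6.5  7.   8. ] M [1.426 1.22  0.662] 41.131442645041936 25.05196988582611
patch_body [-0.55  0.04]
stopback [-0.01  0.28]
pencil [-0.03  0.44]
jar [0.1 0.7]
```

Mz stays at the 0.66 slip limit, so the cap is bottomed out at yaw 2.0. Now I'll reverse slowly and watch for the torque crossing.

Request:
send_rows:
  targets: "0 0 0 0 0 -1 40;0 0 0 0 0 -2 40;0 0 0 0 0 -2 40"

```text
time_s: 17.02
ee_pos: [581.4, -89.4, 89.2]
ee_rot: [-179.8, 0.2, 4.0]
force: [-5.4, 5.6, 7.8]
gripper_width: 41.2
gripper_force: 25.0
```

```bash
python3 go.py 582.4 -92.9 91 2
```

```text
shift m [ 0.0007  0.0036 -0.0019] turn [-0.17  0.23  1.97]
17.0167 [581.4 -89.4  89.2] [-179.82    0.22    3.97] q [-9.9 25.5 97.8  0.1 57.  76. ] F [-5.4  5.6  7.8] M [1.366 1.229 0.175] 41.21959294484437 25.04825234413147
```

Request:
send_rows:
  targets: "0 0 0 0 0 -1 40;0 0 0 0 0 -2 40;0 0 0 0 0 -2 40"

```text
time_s: 17.27
ee_pos: [582.2, -89.8, 89.4]
ee_rot: [-179.9, 0.1, 5.9]
force: [-4.8, 4.9, 8.5]
gripper_width: 41.2
gripper_force: 25.0
```

```bash
python3 go.py 582.4 -92.9 91 2
```

```text
shift m [-0.0001  0.0031 -0.0016] turn [-0.13  0.12  3.94]
17.2667 [582.2 -89.8  89.4] [-1.7987e+02  1.2000e-01  5.9400e+00] q [-9.9 25.5 97.7  0.1 57.  74. ] F [-4.8  4.9  8.5] M [1.068 1.028 0.065] 41.224558227512865 25.04171758890152
```

Request:
send_rows:
  targets: "0 0 0 0 0 -1 40;0 0 0 0 0 -2 40;0 0 0 0 0 -2 40"

```text
time_s: 17.52
ee_pos: [582.3, -90.4, 89.5]
ee_rot: [-179.9, 0.1, 8.0]
force: [-4.1, 4.2, 8.0]
gripper_width: 41.0
gripper_force: 25.0
```

```bash
python3 go.py 582.4 -92.9 91 2
```

```text
shift m [-0.0003  0.0025 -0.0015] turn [-0.07  0.1   5.96]
17.5167 [582.3 -90.4  89.5] [-1.7993e+02  1.0000e-01  7.9600e+00] q [-10.   25.5  97.7   0.   56.9  72.1] F [-4.1  4.2  8. ] M [0.737 1.028 0.054] 41.04686523640588 25.02807319164276
```

Request:
send_rows:
  targets: "0 0 0 0 0 -1 40;0 0 0 0 0 -2 40;0 0 0 0 0 -2 40"

```text
time_s: 17.77
ee_pos: [582.4, -90.8, 89.6]
ee_rot: [-180.0, 0.1, 10.0]
force: [-5.1, 3.0, 7.1]
gripper_width: 41.3
gripper_force: 25.0
```

```bash
python3 go.py 582.4 -92.9 91 2|tail -1; python3 drift.py|head -1
```

```text
17.7667 [582.4 -90.8  89.6] [-1.7997e+02  1.0000e-01  9.9600e+00] q [-10.   25.5  97.7   0.   56.9  70.1] F [-5.1  3.   7.1] M [ 0.42   1.01  -0.094] 41.299238154198214 25.014354586601257
patch_body [ 0.12 -0.37]
```

Request:
send_rows:
  targets: "0 0 0 0 0 -1 40;0 0 0 0 0 -2 40;0 0 0 0 0 -2 40"

```text
time_s: 18.07
ee_pos: [582.4, -90.8, 89.6]
ee_rot: [-180.0, 0.1, 12.0]
force: [-5.5, 2.6, 8.3]
gripper_width: 41.4
gripper_force: 25.0
```

```bash
python3 go.py 582.4 -92.9 91 2|tail -1; python3 drift.py|head -1
```

```text
18.0667 [582.4 -90.8  89.6] [-1.7997e+02  9.0000e-02  1.1950e+01] q [-10.   25.5  97.7  -0.   56.9  68.1] F [-5.5  2.6  8.3] M [ 0.437  1.005 -0.052] 41.355124606103466 25.016051530838013
patch_body [ 0.06 -0.32]
```

Request:
send_rows:
  targets: "0 0 0 0 0 -1 40;0 0 0 0 0 -2 40;0 0 0 0 0 -2 40"

```text
time_s: 18.37
ee_pos: [582.4, -90.9, 89.6]
ee_rot: [-180.0, 0.1, 14.0]
force: [-4.5, 2.3, 7.9]
gripper_width: 41.0
gripper_force: 25.0
```

```bash
python3 go.py 582.4 -92.9 91 2|tail -1; python3 drift.py|head -1
```

```text
18.3667 [582.4 -90.9  89.6] [-1.7997e+02  9.0000e-02  1.3950e+01] q [-10.   25.5  97.7  -0.   56.9  66.1] F [-4.5  2.3  7.9] M [ 0.417  1.018 -0.067] 41.0428698234878 25.01844048500061
patch_body [ 0.09 -0.4 ]
```

The transition is clear: the bottle re-squares until yaw is about 9.3, where TCP stops shifting and Mz changes to about -0.08, and then the cap unscrews. The target yaw is therefore about 99.3. I'll turn on with a small bias into the back wall.

Request:
send_rows:
  targets: "0 0.0003 -0.0001 0 0 -6 40;0 0.0006 -0.0001 0 0 -12 40;0 0.001 -0.0002 0 0 -18 40;0 0.001 -0.0003 0 0 -24 40;0 0.001 -0.0003 0 0 -30 40;0 0.001 -0.0004 0 0 -36 40;0 0.001 -0.0005 0 0 -42 40;0 0.001 -0.0006 0 0 -48 40;0 0.001 -0.0006 0 0 -54 40;0 0.001 -0.0007 0 0 -60 40;0 0.001 -0.0008 0 0 -66 40;0 0.001 -0.0009 0 0 -72 40"

```text
time_s: 19.42
ee_pos: [583.2, -92.1, 90.1]
ee_rot: [-180.0, 0.0, 86.2]
force: [-2.6, 1.6, 4.6]
gripper_width: 41.3
gripper_force: 25.0
```

```bash
python3 go.py 582.4 -90.8 91 99.3; python3 drift.py
```

```text
shift m [ 0.0012 -0.0009 -0.0009] turn [-4.000e-02  1.000e-02 -1.309e+01]
19.4167 [583.2 -92.1  90.1] [-1.7996e+02  1.0000e-02  8.6210e+01] q [-10.1  25.5  97.6  -0.   57.   -6.3] F [-2.6  1.6  4.6] M [ 0.288  0.549 -0.085] 41.30728411094848 25.02970576286316
patch_body [ 0.11 -0.26]
stopback [0.02 0.49]
pencil [0.02 0.46]
jar [-0.14  0.31]
```

Request:
send_rows:
  targets: "-0.0005 0 0 0 0 -4 40;-0.001 0 -0.0001 0 0 -8 40;-0.001 0 -0.0001 0 0 -11 40;-0.001 0 -0.0002 0 0 -13 40;-0.001 0 -0.0002 0 0 -13 40;-0.001 0 -0.0002 0 0 -13 40"

```text
time_s: 19.97
ee_pos: [583.5, -92.8, 90.2]
ee_rot: [180.0, -0.0, 98.8]
force: [-1.9, 2.8, 5.0]
gripper_width: 41.2
gripper_force: 25.0
```

```bash
python3 go.py 582.4 -90.8 91 99.3; python3 drift.py; python3 - <<'E'
from workcell import eyes
from h import *
f=eyes.grab_frame("scene")["image"][165:255,240:350]; cv2.imwrite("pics/end.png",cv2.resize(f,None,fx=6.5,fy=6.5,interpolation=cv2.INTER_CUBIC))
E
```

```text
shift m [ 0.0021 -0.0008 -0.0008] turn [ 0.01 -0.01 -0.5 ]
19.9667 [583.5 -92.8  90.2] [ 1.7999e+02 -1.0000e-02  9.8800e+01] q [-10.2  25.5  97.5   0.   57.  -19. ] F [-1.9  2.8  5. ] M [0.603 0.43  0.016] 41.204702449537365 25.019266605377197
patch_body [ 0.26 -0.39]
stopback [0.01 0.43]
pencil [-0.1   0.07]
jar [-0.25  0.16]
```

View pics/end.png

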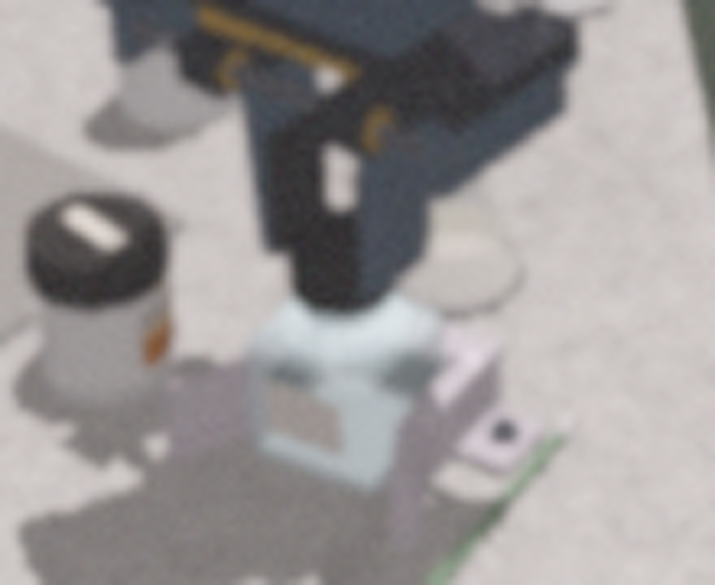

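The end view shows the bottle upright in the stop at about (340,400), the cap gripped at (340,270), and the jar and pencil in place. I'll do one last firm nudge to make sure it is hard against the back wall.

Request:
send_rows:
  targets: "-0.001 0 0 0 0 -0.5 40;-0.002 0 0 0 0 -0.5 40;-0.002 0 0 0 0 -0.5 40;-0.002 0 0 0 0 -0.5 40"

```text
time_s: 20.4
ee_pos: [583.6, -93.8, 90.4]
ee_rot: [180.0, -0.1, 99.3]
force: [-3.1, 4.8, 6.6]
gripper_width: 41.2
gripper_force: 25.0
```

```bash
python3 go.py 582.4 -90.8 91 99.3
```

```text
shift m [ 0.0031 -0.0008 -0.0006] turn [ 0.01 -0.12 -0.04]
20.4 [583.6 -93.8  90.4] [ 1.7999e+02 -1.2000e-01  9.9260e+01] q [-10.3  25.5  97.4   0.1  57.  -19.6] F [-3.1  4.8  6.6] M [ 1.139  0.569 -0.079] 41.23192060160457 25.01789152622223
```

Request:
send_rows:
  targets: "-0.001 0 0 0 0 0 40;-0.002 0 0 0 0 0 40;-0.003 0 0 0 0 0 40;-0.003 0 0 0 0 0 40;-0.003 0 0 0 0 0 40"

```text
time_s: 20.82
ee_pos: [583.8, -95.9, 90.8]
ee_rot: [-180.0, -0.2, 99.2]
force: [-3.7, 7.9, 9.0]
gripper_width: 41.3
gripper_force: 25.0
```

```bash
python3 go.py 582.4 -90.8 91 99.3; python3 drift.py
```

```text
shift m [ 0.0052 -0.0006 -0.0002] turn [-0.01 -0.22 -0.07]
20.8167 [583.8 -95.9  90.8] [-179.99   -0.22   99.23] q [-10.6  25.6  97.3   0.2  57.2 -19.9] F [-3.7  7.9  9. ] M [ 1.59   0.813 -0.067] 41.270698551407875 25.025887191295624
patch_body [ 0.22 -0.57]
stopback [0.1  0.35]
pencil [-0.29  0.33]
jar [-0.25  0.1 ]
```

The tool creeps while the bottle's base stays put, so the top is leaning over the wall rather than the bottle sliding. I'll undo that nudge so it stands flat.

Request:
send_rows:
  targets: "0.001 0 0 0 0 0 40;0.002 0 0 0 0 0 40;0.003 0 0 0 0 0 40;0.004 0 0 0 0 0 40;0.004 0 0 0 0 0 40;0.004 0 0 0 0 0 40"

```text
time_s: 21.37
ee_pos: [583.4, -93.9, 90.4]
ee_rot: [-180.0, 0.0, 99.3]
force: [-3.7, 1.8, 7.1]
gripper_width: 41.3
gripper_force: 25.0
```

```bash
python3 go.py 582.4 -90.8 91 99.3; python3 drift.py
```

```text
shift m [ 0.0032 -0.0005 -0.0006] turn [-0.01  0.    0.02]
21.3667 [583.4 -93.9  90.4] [-179.99    0.     99.32] q [-10.3  25.5  97.5  -0.   57.  -19.6] F [-3.7  1.8  7.1] M [ 0.504  0.672 -0.011] 41.25015190706307 25.017833411693573
patch_body [ 0.06 -0.36]
stopback [0.09 0.47]
pencil [-0.2   0.15]
jar [-0.21  0.12]
```

Request:
send_rows:
  targets: "0 -0.0005 0 0 0 0 40;0 -0.001 0 0 0 0 40;0 -0.001 0 0 0 0 40;0 -0.001 0 0 0 0 40"

```text
time_s: 21.75
ee_pos: [583.2, -94.1, 90.5]
ee_rot: [179.9, 0.0, 99.3]
force: [-2.2, 3.3, 5.0]
gripper_width: 41.0
gripper_force: 25.0
```

```bash
python3 go.py 582.4 -90.8 91 99.3; python3 - <<'E'
from workcell import eyes
from h import *
f=eyes.grab_frame("scene")["image"][195:250,270:320]; cv2.imwrite("pics/end2.png",cv2.resize(f,None,fx=10.5,fy=10.5,interpolation=cv2.INTER_CUBIC))
E
```

```text
shift m [ 0.0034 -0.0002 -0.0005] turn [ 0.08  0.02 -0.  ]
21.75 [583.2 -94.1  90.5] [1.7992e+02 2.0000e-02 9.9300e+01] q [-10.3  25.5  97.6   0.   56.9 -19.6] F [-2.2  3.3  5. ] M [ 0.543  0.324 -0.014] 41.00650896759898 25.01078188419342
```

View pics/end2.png

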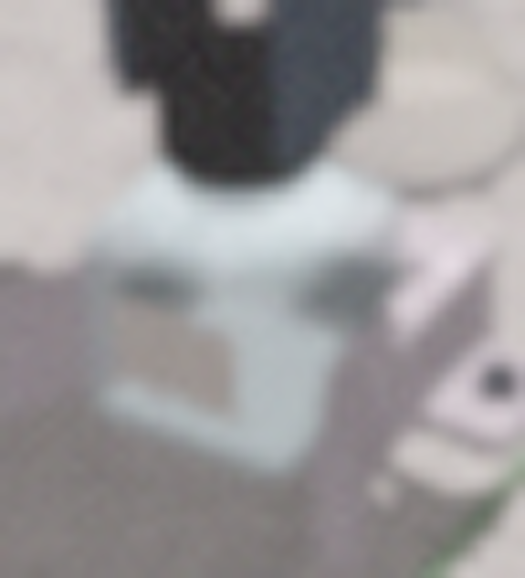

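The bottle stands flat and upright in the stop: its base corner is at crop (280,470) and the cap is held clear of the shoulder. The hold is steady at 25 N, so I'll hand it in.

```bash
python3 -c "
from workcell import env
print(env.job_done())"
```

```text
the job is handed in; nothing more can be done
None
```

I handed in the job at about 22 s: the bottle is in the stop, and the cap was screwed down to its hard stop, backed off about 90° and is still gripped at 25 N. The back-off angle is read from the wrist yaw after allowing for slack in the pocket, "fully home" rests on contact force and approximate camera checks, and a late 5 mm test push that I undid seemed to make the bottle lean briefly.

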